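# Set up the measuring board with the scale plate

### The arm

A 6-joint arm with a two-finger parallel gripper is mounted at the origin on the work surface. World frame = base frame: x ahead of the robot, y to its left, z up, the work surface at z = 0. Lengths are in mm, angles in rad, forces in N, time in s.
With the tool pointing down it reaches from about 325 to 775 mm from the base axis. Payload 5.5 kg.
Tool frame: the origin (TCP) lies at the centre of the arm's flange, where the gripper is bolted on; the fingertips stand 173 mm ahead of it and the grasp point (between the pads) lies 155 mm ahead of it (ctrl.tips_ahead is the distance from the TCP to the fingertips, in mm); z points along the fingers, y is the line along which they close (so a half turn about z gives the same grasp; the last joint's range is limited). The gripper opens to 85 mm and grips with 20 to 120 N. Pads are 22 mm wide; open, the fingers measure 114 mm over their backs; the gripper's body (76 mm by 85 mm) begins 54 mm behind the grasp point. The pads swing forward as they close: fully open they stand 13 mm farther back than shut.
Start: joints at [1.058, 0.091, 1.231, -0, 1.82, -0.057], TCP at [264.115, 538.759, 404.675] pointing down, gripper open.
Joint ranges: [-2.87, 2.87], [-0.86, 2.18], [0.17, 2.46], [-1.51, 4.65], [0.06, 2.69], [-2.65, 2.65]. Speed limits (rad/s): [2.57, 2.57, 3.01, 3.14, 3.14, 3.14].

### API

Orientations are given as a rotation vector (axis times angle).
In Python, from workcell import ctrl gives the robot as it stands.
- The arm moves only by the shell command python3 -m jog 'ROWS' [OPENING]. ROWS is JSON, a list of rows, each an object of numbers: "dx", "dy", "dz": the shift along the tool's x, y, z in mm; "yaw": the turn about the tool's z in rad. In form: [{"dx": .., "dy": .., "dz": .., "yaw": ..}, ...]. A call has 1 to 12 rows; each row shifts and turns the commanded pose from where the row before left it, along the tool's axes as they then stand; what a row does not reach is not made up. A row lasts 1/12 s, in which the tool goes at most 41.7 mm and 7.16 degrees, less where a joint would pass 70% of its speed; a pose out of reach is approached as far as the arm can. A call is refused whole if a number of a shift passes 41.7 or a number of a turn 0.125, either way. A call with a gripper value outside its range is refused whole. OPENING is the opening, from 0 (shut) to 1 (fully open), set as the call begins (- or left out, the last holds). The fingers move at their own pace and stop on an object; the grip force is fixed at half the most. Time passes only in rows, so rows that do not move let the fingers close. It gives the time, the measured TCP pose, the force, the opening and the grip force at its end, in the units of the state.
- ctrl.state(): the state, without advancing time (a new reading comes with each control period).
- ctrl.camera(name): name is "side" or "top" or "wrist"; returns the picture (400x640x3 uint8, blue, green, red); there is no depth.
- ctrl.calibration(name): a dict with "fx", "fy", "cx", "cy" (pixels), "R" (3x3) and "t" (3): a world point X has camera coordinates R X + t; the wrist camera has in their place "tool_from_camera" (4x4, takes a point from camera to tool coordinates, whose origin is the TCP and whose axes are the flange's). Camera axes: x right, y down, z forward; pixel columns grow to the right and rows downward; lengths in mm; the calibration is good to about 2 mm. The wrist camera is an equidistant fisheye: a pixel r from the principal point sees the ray r / f radians off the axis. A picture is of the moment at which its call begins: read the wrist's pose just before it. calibration takes no time and is no camera call.
- ctrl.job_done(): hands the job in; it is judged then, once.
The state is a dict: "time": time; "qpos": joint angles; "joint_velocities": joint speeds; "effort": joint torques, N m; "tool_pos": TCP position; "tcp_rot": TCP orientation; "ft_force": force on the tool from outside, world axes, zero at the start; "ft_torque": the same for the moment, N m; "finger_gap": opening from 0.0 (shut) to 1.0 (fully open); "gripper_force": force on a finger pad.
Only numpy, scipy, OpenCV 4.12 (cv2) and the standard library are available. Lean on these libraries where they do the work, as an engineer would, in place of code of your own. Each camera call takes 0.05 s, during which the arm holds its last target. There are 200 camera calls.

### The job

First tap the stiff blue stop of the measuring board along its rail until its leading face stands on the red line (within 4 mm, and never further past it than that). Then slide the thin grey scale plate along its channel until at least 40 mm of it overhangs an end of the white plinth, still lying flat, pick it up by the overhanging part, and lay it flat, lengthwise and centred on the width of the rail, between the wooden end block and the blue stop. Do not drop the plate on the bench or move the tray, the jar, the caliper or the set stop.

Things in the scene. Friction and masses are not known exactly. Their poses are not given: they have to be found in the camera images.
- plinth: White block fixed to the bench, 110 (x) by 190 (y) by 70 mm high, origin at the centre of its underside. Two black guide strips on top, 12 mm wide, 5 mm high, run along its y and form a centred channel 63 mm wide, open at both ends. Left or right of the robot's centre line, turned up to 0.25 rad.
- plinth_edge_a (a point): Middle of the top edge at the plinth's +y end, at channel floor height (70 mm above the bench); 95 mm from the plinth's centre.
- plinth_edge_b (a point): The same at the plinth's -y end.
- plate: Loose flat grey plate, colour patches and checks on top, 60 (x) by 160 (y) by 5 mm thick, 60 to 130 g; origin at the centre of its underside. Starts in the plinth's channel, level with the guide strips, so its sides cannot be gripped there; slides easily along the channel to either end. Tips off if more than half of it overhangs.
- board: Fixed measuring board: dark base 120 (x) by 300 (y) by 8 mm, origin at the centre of its underside; on the other side from the plinth, turned up to 0.25 rad. Along its y runs a centred aluminium rail 44 mm wide, y -140 to +140 mm, top 36 mm above the bench. Wooden end block 56 mm wide at y -135 to -110 mm, 58 mm high. Red line 4 mm wide across rail and base, its middle at y +100 mm.
- board_line (a point): Middle of the red line, on top of the rail (36 mm above the bench).
- board_bed (a point): Where the plate goes: middle of the free length of rail between end block and stop once the stop is on the line (180 mm long), on top of the rail; the board's axes.
- stop (a joint): Blue stop's place along the rail, m: 0 with its leading (+y) face at the middle of the red line, negative short of it, growing towards the board's +y; range -0.1 to 0.03. Starts 45 to 85 mm short, leaving too little room for the plate. Takes about 6 N to move and stays where it is left.
- stop_back (a point): Middle of the back (-y) face of the blue stop, where it is pushed towards +y; 15 mm above the rail top. The stop is 60 mm wide, 30 mm long along the rail, and its top is 65 mm above the bench.
- stop_lead (a point): Foot of the leading (+y) face of the blue stop, on the rail.
- tray: Loose cream specimen tray, 110 by 170 by 35 mm, open on top; origin at the centre of its underside. Leave alone.
- jar: Loose jar, 64 mm across, 75 mm high; origin at the centre of its underside. Leave alone.
- caliper: Loose steel caliper lying flat, 200 mm long; origin at its underside near its middle. Leave alone.
Not all that is in view belongs to the job. Of the things that look like the plinth, take the one that is nearest to the robot's base at the start.

How it is judged:
By the outcome, as a careful person would: the job done as asked, in the order asked, and still so for the second after the job is handed in, with the robot touching nothing.
It also fails if it takes over 64 s, if anything falls off the work surface, if the arm or the gripper's body presses on something with over 40 N, if the wrist force passes 120 N, or if a joint passes its speed limit or range.

## Working session

There is one attempt and no reset: what is moved stays moved. The work goes in short steps, Python scripts to look and compute and a shell command to move; the robot and the scene stay as the last step left them, time stands still between calls to the robot, and variables do not carry over. Pictures are saved under pics/ and viewed, at most 10 in all, crops included, and the job is handed in when it is done.

```bash
ls; mkdir -p pics
python3 - <<'E'
from workcell import ctrl
import cv2,numpy as np
s=ctrl.state();print({k:np.round(v,3).tolist() for k,v in s.items()})
for n in("top","side"):
    cv2.imwrite(f"pics/{n}0.png",ctrl.camera(n));c=ctrl.calibration(n);print(n,{k:np.round(v,3).tolist() for k,v in c.items()})
c=ctrl.calibration("wrist");print({k:np.round(v,3).tolist() for k,v in c.items()})
E
```

```text
pics
{'time': 0.0, 'qpos': [1.058, 0.092, 1.232, -0.0, 1.82, -0.057], 'joint_velocities': [-0.001, 0.0, 0.002, -0.001, 0.001, 0.0], 'effort': [0.001, -45.874, -41.802, 0.0, 0.012, 0.0], 'tool_pos': [264.138, 538.787, 403.529], 'tcp_rot': [-0.71, -3.06, 0.003], 'ft_force': [0.796, -0.172, 0.406], 'ft_torque': [0.014, 0.016, -0.018], 'gripper_force': 0.0, 'finger_gap': 0.999}
top {'fx': 401.635, 'fy': 401.635, 'cx': 322.568, 'cy': 202.633, 'R': [[0.004, -1.0, -0.012], [-0.992, -0.002, -0.123], [0.123, 0.013, -0.992]], 't': [-74.768, 639.777, 1240.386]}
side {'fx': 405.715, 'fy': 405.715, 'cx': 321.921, 'cy': 204.614, 'R': [[0.783, -0.622, -0.014], [-0.329, -0.394, -0.858], [0.528, 0.677, -0.513]], 't': [-570.899, 247.614, 901.111]}
{'fx': 309.707, 'fy': 309.707, 'cx': 327.465, 'cy': 200.693, 'tool_from_camera': [[0.001, -0.946, -0.325, 83.207], [1.0, 0.001, -0.001, -0.383], [0.001, -0.325, 0.946, 31.523], [0.0, 0.0, 0.0, 1.0]]}
```

View pics/top0.png

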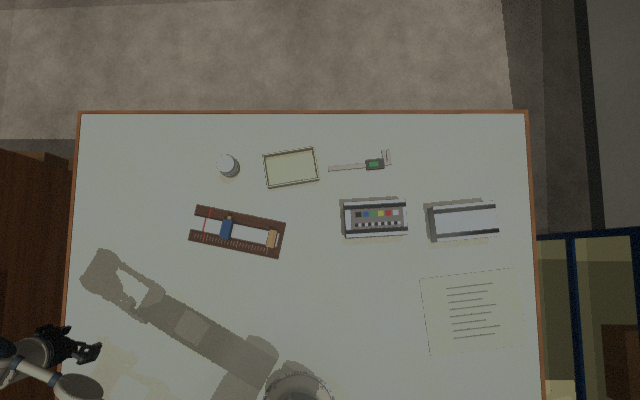

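View pics/side0.png

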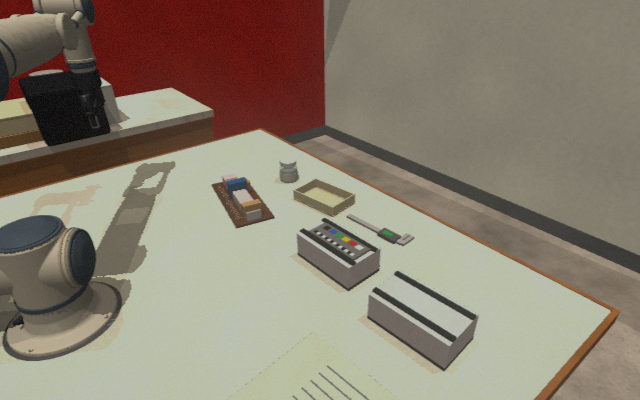

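```bash
cat > h.py <<'E'
from workcell import ctrl
import cv2,numpy as np
from scipy.spatial.transform import Rotation as Ro
def ray(name,uv,st=None):
    c=ctrl.calibration(name);u=(np.atleast_2d(uv)-[c["cx"],c["cy"]])/[c["fx"],c["fy"]]
    if name=="wrist":
        r=np.linalg.norm(u,axis=1,keepdims=True)+1e-12
        d=np.hstack([u/r*np.sin(r),np.cos(r)]);T=np.array(c["tool_from_camera"])
        W=Ro.from_rotvec(st["tcp_rot"]).as_matrix()
        return W@T[:3,3]+st["tool_pos"], d@T[:3,:3].T@W.T
    R=np.array(c["R"]);return -R.T@np.array(c["t"]), np.hstack([u,np.ones((len(u),1))])@R
def onplane(name,uv,z,st=None):
    o,d=ray(name,uv,st);return o+d*((z-o[2])/d[:,2:])
def mask(im,lo,hi):
    return cv2.inRange(cv2.cvtColor(im,cv2.COLOR_BGR2HSV),np.array(lo),np.array(hi))
def heading(st):  # tool x heading, world
    x=Ro.from_rotvec(st["tcp_rot"]).as_matrix()[:,0];return np.arctan2(x[1],x[0])
def wrist(fn):
    st=ctrl.state();im=ctrl.camera("wrist");cv2.imwrite(f"pics/{fn}.png",im);np.save(f"pics/{fn}.npy",np.r_[st["tool_pos"],st["tcp_rot"]]);return st,im
def load(fn):
    a=np.load(f"pics/{fn}.npy");return dict(tool_pos=a[:3],tcp_rot=a[3:]),cv2.imread(f"pics/{fn}.png")
def totool(st,v):  # world vector -> tool axes
    return Ro.from_rotvec(st["tcp_rot"]).as_matrix().T@v
E
python3 - <<'E'
from h import *
im=cv2.imread("pics/top0.png")
cv2.imwrite("pics/crop0.png",cv2.resize(im[185:285,180:510],None,fx=2.4,fy=2.4,interpolation=cv2.INTER_CUBIC))
for n,p,z in[("line",(206,219),36),("stop",(226,229),65),("block",(272,239),58),("plinthA",(375,218),75),("plinthB",(463,220),75),("jar",(228,162),75),("tray",(291,167),35)]:
    P=onplane("top",p,z)[0];print(n,P.round(),np.hypot(*P[:2]).round())
E
```

```text
line [587. 298.  36.] 659.0
stop [554. 226.  65.] 598.0
block [523.  83.  58.] 530.0
plinthA [ 588. -235.   75.] 633.0
plinthB [ 583. -504.   75.] 771.0
jar [764. 224.  75.] 796.0
tray [756.  30.  35.] 757.0
```

View pics/crop0.png

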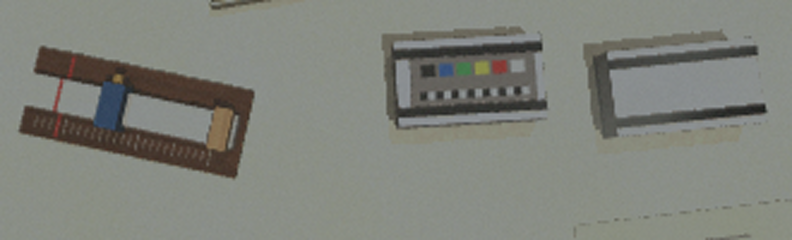

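Two plinth-like blocks: (375,218), carrying the patterned plate, 633 mm from the base, and (463,220), empty, 771 mm away. The first is nearest and holds the plate, and the crop confirms it. The board has its red line at (206,219), the stop at (226,229) and the end block at (272,239), so board +y points to world +y. I'll go above the board now.

```bash
python3 -m jog '[{"yaw":0.125},{"yaw":0.125},{"yaw":0.125},{"yaw":0.125},{"yaw":0.125},{"yaw":0.125},{"yaw":0.125},{"yaw":0.125},{"yaw":0.125},{"yaw":0.125},{"yaw":0.125}]' 0
python3 -m jog '[{"dx":-21,"dy":30,"dz":4.5},{"dx":-21,"dy":30,"dz":4.5},{"dx":-21,"dy":30,"dz":4.5},{"dx":-21,"dy":30,"dz":4.5},{"dx":-21,"dy":30,"dz":4.5},{"dx":-21,"dy":30,"dz":4.5},{"dx":-21,"dy":30,"dz":4.5},{"dx":-21,"dy":30,"dz":4.5},{"dx":-21,"dy":30,"dz":4.5},{"dx":-21,"dy":30,"dz":4.5},{"dx":-21,"dy":30,"dz":4.5},{"dx":-21,"dy":30,"dz":4.5}]'
python3 -m jog '[{},{},{}]'
python3 - <<'E'
from h import *
st,im=wrist("w1");print(st["tool_pos"],np.degrees(heading(st)))
E
```

```text
[264.13782497 538.79728984 403.6295846 ] 153.88222006624466schema error: expected keys dx, dy, dz, yaw
schema error: expected keys dx, dy, dz, yaw
schema error: expected keys dx, dy, dz, yaw
```

View pics/w1.png

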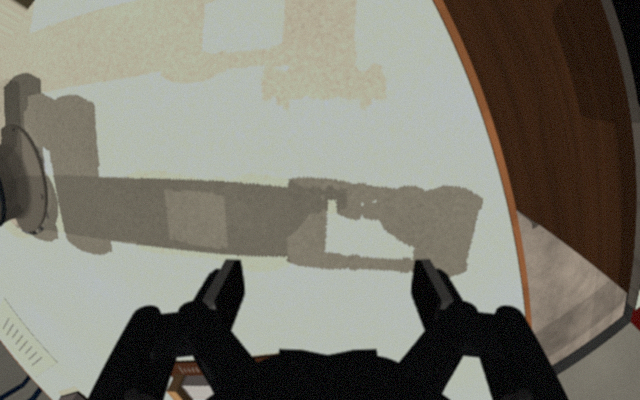

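All four keys are needed in every row. The picture shows the fingers at rows 265–400 (centre columns 240–420), with the view mostly towards tool +x. I'll hover with the TCP short of the area I want to see.

```bash
python3 -m jog '[{"dx":0,"dy":0,"dz":0,"yaw":0.125},{"dx":0,"dy":0,"dz":0,"yaw":0.125},{"dx":0,"dy":0,"dz":0,"yaw":0.125},{"dx":0,"dy":0,"dz":0,"yaw":0.125},{"dx":0,"dy":0,"dz":0,"yaw":0.125},{"dx":0,"dy":0,"dz":0,"yaw":0.125},{"dx":0,"dy":0,"dz":0,"yaw":0.125},{"dx":0,"dy":0,"dz":0,"yaw":0.125},{"dx":0,"dy":0,"dz":0,"yaw":0.125},{"dx":0,"dy":0,"dz":0,"yaw":0.125},{"dx":0,"dy":0,"dz":0,"yaw":0.125}]'
python3 -m jog '[{"dx":-26,"dy":30,"dz":4.5,"yaw":0},{"dx":-26,"dy":30,"dz":4.5,"yaw":0},{"dx":-26,"dy":30,"dz":4.5,"yaw":0},{"dx":-26,"dy":30,"dz":4.5,"yaw":0},{"dx":-26,"dy":30,"dz":4.5,"yaw":0},{"dx":-26,"dy":30,"dz":4.5,"yaw":0},{"dx":-26,"dy":30,"dz":4.5,"yaw":0},{"dx":-26,"dy":30,"dz":4.5,"yaw":0},{"dx":-26,"dy":30,"dz":4.5,"yaw":0},{"dx":-26,"dy":30,"dz":4.5,"yaw":0},{"dx":-26,"dy":30,"dz":4.5,"yaw":0},{"dx":-26,"dy":30,"dz":4.5,"yaw":0}]'
python3 -m jog '[{"dx":0,"dy":0,"dz":0,"yaw":0},{"dx":0,"dy":0,"dz":0,"yaw":0},{"dx":0,"dy":0,"dz":0,"yaw":0}]'
python3 - <<'E'
from h import *
st,im=wrist("w2");print(st["tool_pos"],np.degrees(heading(st)))
E
```

```text
time: 1.07
tool_pos: [264.1, 538.8, 404.2]
tcp_rot: [2.496, 1.907, -0.001]
ft_force: [0.5, -0.0, 0.5]
finger_gap: 0.998
gripper_force: 0.0
time: 2.07
tool_pos: [532.4, 142.8, 350.2]
tcp_rot: [-2.491, -1.915, 0.0]
ft_force: [0.7, 1.6, 0.4]
finger_gap: 0.997
gripper_force: 0.0
time: 2.32
tool_pos: [531.7, 144.8, 350.4]
tcp_rot: [-2.491, -1.913, 0.001]
ft_force: [0.0, 1.1, 0.1]
finger_gap: 1.0
gripper_force: 0.0
[531.69451047 144.81764934 350.39694685] 75.06942976938429
```

View pics/w2.png

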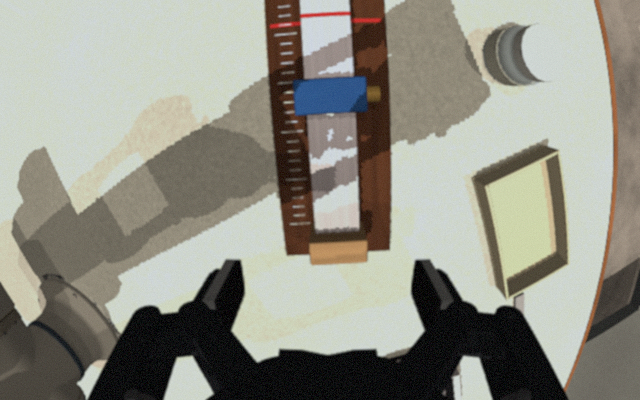

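The wrist view shows the red line at row ~14 (rail columns 302–352), the blue stop at (330,96), the end block at (338,252) and the rail between them. I'll measure them.

Run:
```python
from h import *
st,im=load("w2")
def rep(m,z,name):
    n,l,s,c=cv2.connectedComponentsWithStats(m);i=1+np.argmax(s[1:,4]);mm=(l==i).astype(np.uint8)
    q=cv2.boxPoints(cv2.minAreaRect(max(cv2.findContours(mm,0,2)[0],key=cv2.contourArea)))
    P=onplane("wrist",q,z,st)[:,:2];e=np.linalg.norm(np.roll(P,-1,0)-P,axis=1)
    print(name,s[i],P.mean(0).round(1),e.round(1));return P,mm
B,_=rep(mask(im,(100,120,40),(125,255,255)),65,"stop")
E_,_=rep(mask(im,(8,70,140),(22,200,255)),58,"block")
r=mask(im,(0,140,140),(6,255,255))|mask(im,(174,140,140),(180,255,255))
ys,xs=np.nonzero(r);ok=(xs>300)&(xs<356)&(ys<40);L=onplane("wrist",[[xs[ok].mean(),ys[ok].mean()]],36,st)[0];print("line",L,xs[ok].min(),xs[ok].max())
# rail centre line: bright, low saturation between dark-brown
hsv=cv2.cvtColor(im,cv2.COLOR_BGR2HSV)
for row in(45,60,70,130,150,170,190,210):
    g=im[row,:,:].astype(int);br=(g[:,0]>75)|((g[:,2]-g[:,0])<25)
    c=330+ (row-100)//20
    a=c
    while br[a]:a-=1
    b=c
    while br[b]:b+=1
    P=onplane("wrist",[[a+.5,row],[b-.5,row]],36,st);print(row,a,b,P.mean(0).round(1)[:2],np.linalg.norm(P[0]-P[1]).round(1))
```

```text
stop [ 293   76   74   39 2467] [555.7 227.5] [58.1 29.1 58.8 29.1]
block [ 594    0   25  300 1296] [908.4  79.4] [ 52.5 444.8  78.9 406. ]
line [573.58186165 300.88279036  36.        ] 301 355
45 300 353 [565. 273.] 46.3
60 301 355 [562.7 259.1] 47.2
70 300 355 [559.9 250.3] 48.2
130 305 357 [548.8 196.2] 46.5
150 308 359 [546.3 177.6] 46.2
170 308 359 [541.5 159.1] 47.0
190 310 360 [537.9 139.7] 46.9
210 312 361 [534.2 119.6] 47.0
```

Board heading is 78.6° (yaw −0.20), the rail's lateral position is 500.0 and the measured rail width is about 46 mm against 44 given. The stop's leading face is about 60 mm short. All of these fit the given sizes. I'll shut the fingers and come down 20 mm behind the stop.

```bash
python3 -m jog '[{"dx":0,"dy":0,"dz":0,"yaw":-0.062},{"dx":5,"dy":0.9,"dz":10,"yaw":0},{"dx":5,"dy":0.9,"dz":10,"yaw":0},{"dx":5,"dy":0.9,"dz":10,"yaw":0},{"dx":5,"dy":0.9,"dz":10,"yaw":0},{"dx":5,"dy":0.9,"dz":10,"yaw":0},{"dx":5,"dy":0.9,"dz":16.5,"yaw":0},{"dx":5,"dy":1,"dz":16.5,"yaw":0},{"dx":5,"dy":1,"dz":16.5,"yaw":0},{"dx":0,"dy":0,"dz":16.5,"yaw":0},{"dx":0,"dy":0,"dz":16.5,"yaw":0},{"dx":0,"dy":0,"dz":0,"yaw":0}]' 0
python3 -m jog '[{"dx":0,"dy":0,"dz":0,"yaw":0},{"dx":0,"dy":0,"dz":0,"yaw":0},{"dx":0,"dy":0,"dz":0,"yaw":0}]'
python3 - <<'E'
from h import *
st,im=wrist("w3");p=st["tool_pos"];u=np.array([.1977,.9803]);n=np.array([.9803,-.1977])
print(p,np.degrees(heading(st)),u@p[:2],n@p[:2])
E
```

```text
time: 3.37
tool_pos: [545.6, 182.6, 212.8]
tcp_rot: [-2.427, -1.989, 0.011]
ft_force: [-0.8, -0.8, -0.3]
finger_gap: 0.002
gripper_force: 0.0
time: 3.62
tool_pos: [547.3, 182.6, 219.7]
tcp_rot: [2.429, 1.99, 0.003]
ft_force: [0.1, 0.5, 0.4]
finger_gap: -0.004
gripper_force: 0.0
[547.34684969 182.64641535 219.65635662] 78.65058062377906 287.2587531482336 500.45492043606896
```

View pics/w3.png

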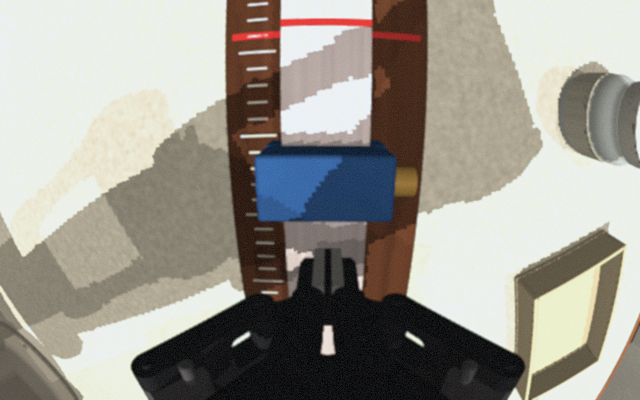

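The red line is at row ~22 on the rail, the stop's leading foot at row ~146, its top front edge at row ~153 and the fingertips at row ~248, just behind the stop.

```bash
cat >> h.py <<'E'
U=np.array([.1977,.9803]);N=np.array([.9803,-.1977])
def stopgap(st,im,bl=True):
    hsv=cv2.cvtColor(im,cv2.COLOR_BGR2HSV)
    r=mask(im,(0,140,120),(6,255,255))|mask(im,(174,140,120),(180,255,255))
    cols=range(290,365);ru=[];bt=[]
    b=mask(im,(100,120,30),(125,255,255))
    for c in cols:
        y=np.nonzero(r[:240,c])[0]
        if len(y):ru.append((c,y.mean()))
        y=np.nonzero(b[:,c])[0]
        if len(y):bt.append((c,y.min()-.5,y.max()+.5))
    ru=np.array(ru);bt=np.array(bt)
    L=np.median(onplane("wrist",ru,36,st)[:,:2]@U)
    F=np.median(onplane("wrist",bt[:,:2],36,st)[:,:2]@U)
    Bk=np.median(onplane("wrist",bt[:,[0,2]],65,st)[:,:2]@U)
    F65=np.median(onplane("wrist",bt[:,:2],65,st)[:,:2]@U)
    print("rows",np.median(ru[:,1]),np.median(bt[:,1]),np.median(bt[:,2]),"line s",L.round(1),"lead foot s(36)",F.round(1),"(65)",F65.round(1),"back top s",Bk.round(1),"tcp s",U@st["tool_pos"][:2])
E
python3 - <<'E'
from h import *
stopgap(*load("w3"))
E
```

```text
rows 21.5 146.5 219.5 line s 409.1 lead foot s(36) 346.6 (65) 351.2 back top s 319.6 tcp s 287.2587531482336
```

```bash
python3 -m jog '[{"dx":7,"dy":0,"dz":0,"yaw":0},{"dx":7,"dy":0,"dz":0,"yaw":0},{"dx":6,"dy":0,"dz":0,"yaw":0},{"dx":6,"dy":0,"dz":0,"yaw":0},{"dx":6,"dy":0,"dz":0,"yaw":0},{"dx":6,"dy":0,"dz":0,"yaw":0},{"dx":6,"dy":0,"dz":0,"yaw":0},{"dx":6,"dy":0,"dz":0,"yaw":0},{"dx":6,"dy":0,"dz":0,"yaw":0},{"dx":4,"dy":0,"dz":0,"yaw":0},{"dx":0,"dy":0,"dz":0,"yaw":0},{"dx":0,"dy":0,"dz":0,"yaw":0}]'
python3 - <<'E'
from h import *
stopgap(*wrist("w4"))
E
```

```text
time: 4.67
tool_pos: [559.0, 241.4, 218.8]
tcp_rot: [2.429, 1.99, -0.0]
ft_force: [-0.7, -4.9, 3.4]
finger_gap: 0.001
gripper_force: 2.0
rows 140.5 186.5 261.5 line s 409.3 lead foot s(36) 385.7 (65) 394.3 back top s 358.9 tcp s 347.1386102066135
```

```bash
python3 -m jog '[{"dx":4,"dy":0,"dz":0,"yaw":0},{"dx":4,"dy":0,"dz":0,"yaw":0},{"dx":4,"dy":0,"dz":0,"yaw":0},{"dx":4,"dy":0,"dz":0,"yaw":0},{"dx":3,"dy":0,"dz":0,"yaw":0},{"dx":2,"dy":0,"dz":0,"yaw":0},{"dx":0,"dy":0,"dz":0,"yaw":0},{"dx":0,"dy":0,"dz":0,"yaw":0}]'
python3 - <<'E'
from h import *
st,im=wrist("w5");stopgap(st,im)
cv2.imwrite("pics/c5.png",cv2.resize(im[120:260,200:440],None,fx=3,fy=3,interpolation=cv2.INTER_CUBIC))
E
```

```text
time: 5.38
tool_pos: [563.2, 261.6, 218.7]
tcp_rot: [2.429, 1.99, 0.0]
ft_force: [-0.2, -4.6, 2.6]
finger_gap: 0.002
gripper_force: 2.3
rows 180.0 186.5 261.5 line s 409.9 lead foot s(36) 406.5 (65) 415.0 back top s 379.6 tcp s 367.81183475866976
```

View pics/c5.png

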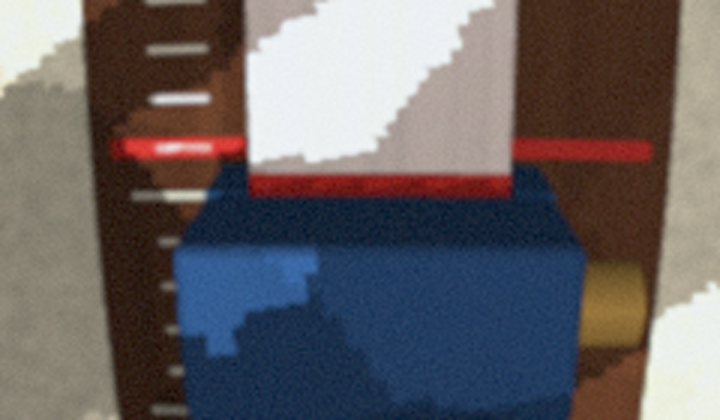

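The stop's foot meets the near edge of the red line (crop row 197) and nearly the whole 4 mm line is visible, so it is about 2 mm short. I'll nudge it 2 mm, then back off and rise.

```bash
python3 -m jog '[{"dx":1,"dy":0,"dz":0,"yaw":0},{"dx":1,"dy":0,"dz":0,"yaw":0},{"dx":0,"dy":0,"dz":0,"yaw":0},{"dx":0,"dy":0,"dz":0,"yaw":0}]'
python3 - <<'E'
from h import *
stopgap(*wrist("w6"))
E
python3 -m jog '[{"dx":-8,"dy":0,"dz":0,"yaw":0},{"dx":-12,"dy":0,"dz":0,"yaw":0},{"dx":-10,"dy":0,"dz":-20,"yaw":0},{"dx":0,"dy":0,"dz":-40,"yaw":0},{"dx":0,"dy":0,"dz":-30,"yaw":0},{"dx":0,"dy":0,"dz":0,"yaw":0},{"dx":0,"dy":0,"dz":0,"yaw":0},{"dx":0,"dy":0,"dz":0,"yaw":0}]'
python3 - <<'E'
from h import *
st,im=wrist("w7");stopgap(st,im)
t=cv2.imread("pics/top0.png")[190:250,330:420]
# plinth heading from top view: strips dark edges via minAreaRect on bright/dark block
g=cv2.cvtColor(t,cv2.COLOR_BGR2GRAY);m=(g<75).astype(np.uint8)
n,l,s,c=cv2.connectedComponentsWithStats(m)
for i in range(1,n):
    if s[i,4]>60:
        ys,xs=np.nonzero(l==i);P=onplane("top",np.c_[xs+330.,ys+190.],75)[:,:2];w,v=np.linalg.eigh(np.cov(P.T));d=v[:,1]*np.sign(v[1,1]);print(s[i],P.mean(0).round(1),np.degrees(np.arctan2(d[1],d[0])).round(1),(np.ptp(P@d)).round(0))
E
```

```text
time: 5.77
tool_pos: [563.5, 263.4, 218.7]
tcp_rot: [2.43, 1.989, 0.0]
ft_force: [-0.2, -5.5, 2.9]
finger_gap: -0.001
gripper_force: 2.8
rows 182.0 186.5 261.5 line s 410.7 lead foot s(36) 408.3 (65) 416.8 back top s 381.5 tcp s 369.64214378838415
time: 6.48
tool_pos: [557.1, 234.1, 307.3]
tcp_rot: [-2.43, -1.991, 0.001]
ft_force: [-0.8, 0.5, -0.1]
finger_gap: 0.0
gripper_force: 0.0
rows 113.0 116.5 158.5 line s 411.5 lead foot s(36) 408.5 (65) 410.2 back top s 381.0 tcp s 339.57845755669933
[ 13  13  63  22 252] [ 623.3 -224.4] 96.5 195.0
[ 14  36  64  12 258] [ 552.1 -233.2] 93.3 194.0
```

The stop now sits about 1 mm short of the line centre (foot 408.3, unoccluded line centre 409.3). It stays there. Next is the plinth.

```bash
python3 -m jog '[{"dx":0,"dy":0,"dz":-31,"yaw":-0.1},{"dx":0,"dy":0,"dz":-31,"yaw":-0.1},{"dx":0,"dy":0,"dz":-31,"yaw":-0.086},{"dx":-37,"dy":-0.7,"dz":0,"yaw":0},{"dx":-37,"dy":-0.7,"dz":0,"yaw":0},{"dx":-37,"dy":-0.7,"dz":0,"yaw":0},{"dx":-37,"dy":-0.7,"dz":0,"yaw":0},{"dx":-37,"dy":-0.7,"dz":0,"yaw":0},{"dx":-37,"dy":-0.7,"dz":0,"yaw":0},{"dx":-37,"dy":-0.7,"dz":0,"yaw":0},{"dx":-37,"dy":-0.7,"dz":0,"yaw":0},{"dx":-37,"dy":-0.7,"dz":0,"yaw":0}]' >/dev/null
python3 -m jog '[{"dx":-37,"dy":-0.7,"dz":0,"yaw":0},{"dx":-37,"dy":-0.7,"dz":0,"yaw":0},{"dx":-37,"dy":-0.7,"dz":0,"yaw":0},{"dx":-37,"dy":-0.7,"dz":0,"yaw":0},{"dx":-37,"dy":-0.7,"dz":0,"yaw":0},{"dx":-10,"dy":0,"dz":0,"yaw":0},{"dx":0,"dy":0,"dz":0,"yaw":0},{"dx":0,"dy":0,"dz":0,"yaw":0},{"dx":0,"dy":0,"dz":0,"yaw":0}]'
python3 - <<'E'
from h import *
st,im=wrist("w8");print(np.degrees(heading(st)))
E
```

```text
time: 8.28
tool_pos: [594.2, -291.2, 400.2]
tcp_rot: [-2.119, -2.317, -0.0]
ft_force: [-0.4, 0.4, 0.4]
finger_gap: 0.004
gripper_force: 0.0
95.11325156018762
```

View pics/w8.png

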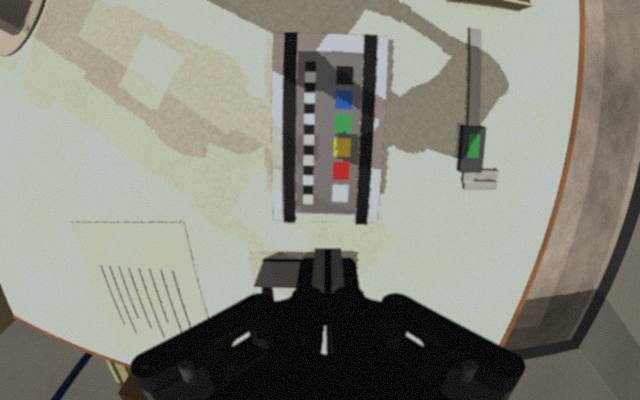

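The plinth's black strips run from row ~33 to ~221 (left columns 284–296, right 357–377), and the grey plate runs from row ~51 to ~218 between them. The plate is nearly flush with the −y end. The decoy starts behind at row ~260.

Run:
```python
from h import *
st,im=load("w8");g=cv2.cvtColor(im,cv2.COLOR_BGR2GRAY)
Lc=[];Rc=[]
for r in range(45,212,6):
    row=g[r];d=row<45
    a=[i for i in range(276,304) if d[i]];b=[i for i in range(350,385) if d[i]]
    if len(a)>6:Lc.append((max(a)+.5,r))
    if len(b)>6:Rc.append((min(b)-.5,r))
L=onplane("wrist",Lc,75,st)[:,:2];R=onplane("wrist",Rc,75,st)[:,:2]
fl=np.polyfit(L[:,1],L[:,0],1);fr=np.polyfit(R[:,1],R[:,0],1)
print("headings",90-np.degrees(np.arctan([fl[0],fr[0]])),"x at y=-230:",np.polyval(fl,-230),np.polyval(fr,-230))
k=(fl[0]+fr[0])/2;u=np.array([k,1])/np.hypot(k,1);n=np.array([u[1],-u[0]]);print("u",u,"lat",(L@n).mean(),(R@n).mean())
for c in(290,):  # strip ends
    ys=np.nonzero(g[:250,c]<45)[0];ys=ys[ys>20];P=onplane("wrist",[[c,ys.min()-.5],[c,ys.max()+.5]],75,st)[:,:2];print("strip ends s",P@u,ys.min(),ys.max())
for c in(318,324,330):
    print(c,"far",g[30:60,c].tolist());print("near",g[205:232,c].tolist())
q=onplane("wrist",[[324,51],[324,217]],75,st)[:,:2]@u;print("plate ends s approx",q)
p=st["tool_pos"][:2];print("tcp s,lat",p@u,p@n)
```

```text
headings [93.34402458 95.50264273] x at y=-230: 556.9271930312325 618.8628882854811
u [-0.07715244  0.99701931] lat 537.3771189549991 599.313046900624
strip ends s [-189.07800379 -375.73980992] 33 220
318 far [124, 123, 125, 120, 129, 130, 132, 128, 130, 127, 125, 124, 126, 127, 133, 128, 145, 173, 189, 189, 181, 137, 97, 88, 73, 74, 72, 75, 71, 69]
near [105, 107, 100, 101, 106, 100, 101, 116, 147, 177, 186, 184, 185, 189, 185, 187, 181, 179, 189, 186, 182, 181, 186, 184, 188, 189, 189]
324 far [120, 120, 116, 117, 124, 129, 137, 148, 161, 178, 187, 191, 186, 192, 189, 190, 192, 190, 188, 193, 183, 153, 125, 114, 112, 106, 92, 88, 73, 73]
near [98, 104, 105, 103, 106, 97, 102, 113, 136, 167, 187, 183, 193, 190, 189, 182, 181, 175, 189, 184, 183, 183, 185, 179, 180, 185, 185]
330 far [124, 127, 122, 142, 177, 188, 192, 191, 189, 190, 190, 187, 190, 189, 191, 186, 187, 193, 194, 192, 182, 163, 129, 117, 115, 117, 118, 121, 118, 116]
near [107, 102, 105, 102, 101, 104, 100, 106, 138, 167, 178, 186, 186, 190, 185, 187, 185, 183, 188, 185, 185, 182, 183, 183, 187, 186, 187]
plate ends s approx [-207.61874775 -371.29079399]
tcp s,lat -336.1735840026612 570.004434008552
```

The plate is 160 mm long (s −207.6 to −367.5), the channel centre is at lateral 568.3 and the channel measures 62 mm, so all sizes match. I'll come down beyond the −y end with shut fingers and tips at z ≈ 72.5.

```bash
python3 -m jog '[{"dx":-18,"dy":-0.6,"dz":5,"yaw":0.012},{"dx":-18,"dy":-0.6,"dz":20,"yaw":0},{"dx":-18,"dy":-0.5,"dz":25,"yaw":0},{"dx":0,"dy":0,"dz":25,"yaw":0},{"dx":0,"dy":0,"dz":25,"yaw":0},{"dx":0,"dy":0,"dz":20,"yaw":0},{"dx":0,"dy":0,"dz":15,"yaw":0},{"dx":0,"dy":0,"dz":12,"yaw":0},{"dx":0,"dy":0,"dz":7.5,"yaw":0},{"dx":0,"dy":0,"dz":0,"yaw":0},{"dx":0,"dy":0,"dz":0,"yaw":0},{"dx":0,"dy":0,"dz":0,"yaw":0}]' 0
cat >> h.py <<'E'
PU=np.array([-.07715,.99702]);PN=np.array([.99702,.07715])
def pl(st):
    p=st["tool_pos"];print("s",PU@p[:2],"lat",PN@p[:2],"z",p[2],"head",np.degrees(heading(st)))
E
python3 -c "
from h import *
pl(ctrl.state())"
```

```text
time: 9.33
tool_pos: [597.0, -346.3, 248.4]
tcp_rot: [2.133, 2.303, 0.001]
ft_force: [0.4, 0.0, -0.2]
finger_gap: 0.0
gripper_force: 0.0
s -391.36603525597593 lat 568.4786268309161 z 248.4050728151374 head 94.37181027088091
```

```bash
python3 -m jog '[{"dx":0,"dy":0,"dz":1,"yaw":0},{"dx":0,"dy":0,"dz":0,"yaw":0},{"dx":0,"dy":0,"dz":0,"yaw":0}]'
```

```text
time: 9.58
tool_pos: [596.7, -346.5, 246.5]
tcp_rot: [2.135, 2.303, 0.0]
ft_force: [-0.2, 0.1, -0.2]
finger_gap: -0.002
gripper_force: 0.0
```

```bash
python3 -m jog '[{"dx":2,"dy":0,"dz":1,"yaw":0},{"dx":5,"dy":0,"dz":0,"yaw":0},{"dx":5,"dy":0,"dz":0,"yaw":0},{"dx":6,"dy":0,"dz":0,"yaw":0},{"dx":7,"dy":0,"dz":0,"yaw":0},{"dx":7,"dy":0,"dz":0,"yaw":0},{"dx":7,"dy":0,"dz":0,"yaw":0},{"dx":6,"dy":0,"dz":0,"yaw":0},{"dx":3,"dy":0,"dz":0,"yaw":0},{"dx":0,"dy":0,"dz":0,"yaw":0},{"dx":0,"dy":0,"dz":0,"yaw":0}]'
python3 - <<'E'
from h import *
st,im=wrist("w9");pl(st)
E
```

```text
time: 10.5
tool_pos: [593.0, -298.3, 244.8]
tcp_rot: [2.135, 2.304, -0.0]
ft_force: [1.2, 0.2, 0.0]
finger_gap: 0.0
gripper_force: 0.0
s -343.1433818976147 lat 568.2353336383007 z 244.80104424980783 head 94.37585454987644
```

View pics/w9.png

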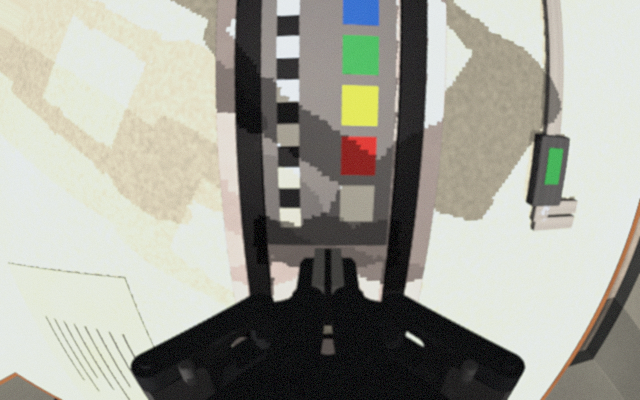

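The plate's near end (row ~246) sits right at the fingertips (row ~248) and is moving cleanly in the channel. Next push: 43 mm more, slowly.

```bash
python3 -m jog '[{"dx":3,"dy":0,"dz":0,"yaw":0},{"dx":5,"dy":0,"dz":0,"yaw":0},{"dx":6,"dy":0,"dz":0,"yaw":0},{"dx":6,"dy":0,"dz":0,"yaw":0},{"dx":6,"dy":0,"dz":0,"yaw":0},{"dx":6,"dy":0,"dz":0,"yaw":0},{"dx":5,"dy":0,"dz":0,"yaw":0},{"dx":3,"dy":0,"dz":0,"yaw":0},{"dx":2,"dy":0,"dz":0,"yaw":0},{"dx":0,"dy":0,"dz":0,"yaw":0},{"dx":0,"dy":0,"dz":0,"yaw":0}]'
python3 -m jog '[{"dx":-4,"dy":0,"dz":0,"yaw":0},{"dx":-4,"dy":0,"dz":-10,"yaw":0},{"dx":0,"dy":0,"dz":-30,"yaw":0},{"dx":6,"dy":0,"dz":-40,"yaw":0},{"dx":30,"dy":0,"dz":-25,"yaw":0},{"dx":38,"dy":0,"dz":0,"yaw":0},{"dx":38,"dy":0,"dz":0,"yaw":0},{"dx":0,"dy":0,"dz":0,"yaw":0},{"dx":0,"dy":0,"dz":0,"yaw":0},{"dx":0,"dy":0,"dz":0,"yaw":0}]' 1
python3 - <<'E'
from h import *
st,im=wrist("w10");pl(st)
E
```

```text
time: 11.47
tool_pos: [589.8, -256.5, 244.7]
tcp_rot: [-2.135, -2.304, 0.0]
ft_force: [-0.3, -1.0, 0.3]
finger_gap: 0.0
gripper_force: 0.0
time: 12.3
tool_pos: [581.9, -153.5, 350.2]
tcp_rot: [2.135, 2.304, -0.001]
ft_force: [0.9, 0.1, -0.1]
finger_gap: 0.997
gripper_force: 0.0
s -197.9075215453918 lat 568.3475150020834 z 350.170887947716 head 94.35709793550723
```

View pics/w10.png

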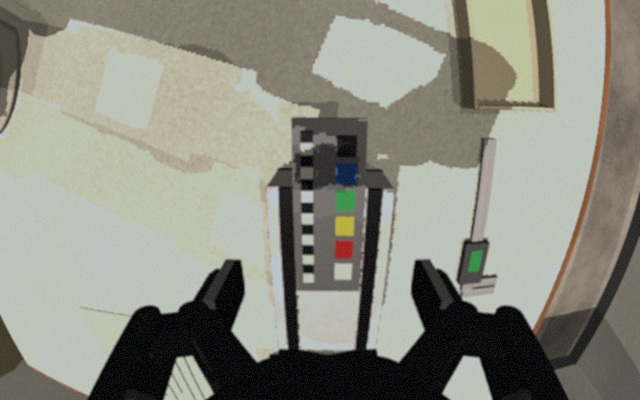

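The plate overhangs: far end at row ~118 (columns 292–367), plinth edge at row ~186. I'll measure the overhang and the plate's centre.

Run:
```python
from h import *
st,im=load("w10");g=cv2.cvtColor(im,cv2.COLOR_BGR2GRAY)
for r in(125,140,155):print(r,g[r,284:298].tolist(),g[r,358:374].tolist())
print(g[110:124,322].tolist(),g[178:192,292].tolist(),g[178:192,372].tolist(), g[284:298,320].tolist())
P=onplane("wrist",[[330,117.5],[292,187],[372,187],[292,140],[366.5,140],[320,290]],75,st)[:,:2]
print(np.c_[P@PU,P@PN].round(1))
```

```text
125 [188, 184, 188, 189, 192, 182, 178, 144, 93, 63, 74, 89, 93, 91] [72, 68, 73, 71, 67, 71, 73, 73, 79, 99, 118, 128, 126, 130, 127, 128]
140 [186, 184, 184, 182, 182, 181, 178, 156, 134, 119, 118, 124, 120, 121] [70, 76, 70, 71, 73, 73, 69, 73, 86, 119, 128, 130, 127, 126, 123, 126]
155 [192, 186, 185, 184, 188, 186, 181, 163, 134, 107, 85, 60, 44, 45] [69, 67, 69, 69, 71, 72, 69, 79, 100, 115, 120, 120, 122, 122, 127, 124]
[98, 103, 101, 107, 97, 102, 99, 80, 73, 69, 70, 70, 73, 69] [100, 96, 91, 94, 90, 89, 87, 85, 74, 66, 77, 76, 81, 78] [68, 68, 67, 68, 69, 70, 72, 69, 70, 58, 33, 27, 18, 31] [91, 98, 96, 97, 95, 102, 129, 169, 187, 189, 193, 191, 191, 194]
[[-130.4  570.6]
 [-187.   539.4]
 [-187.   605.3]
 [-148.   540.5]
 [-148.   599.5]
 [-289.   561.4]]
```

Overhang is 56.6 mm (plate end −130.4, edge −187) with a measured width of 59 mm. I'll grasp at s = −159 with the fingers beyond the plinth end and the plate 153 mm ahead of the TCP.

```bash
python3 -m jog '[{"dx":20,"dy":0.7,"dz":0,"yaw":0},{"dx":19,"dy":0,"dz":10,"yaw":0},{"dx":0,"dy":0,"dz":20,"yaw":0},{"dx":0,"dy":0,"dz":25,"yaw":0},{"dx":0,"dy":0,"dz":25,"yaw":0},{"dx":0,"dy":0,"dz":20,"yaw":0},{"dx":0,"dy":0,"dz":15,"yaw":0},{"dx":0,"dy":0,"dz":10,"yaw":0},{"dx":0,"dy":0,"dz":0,"yaw":0},{"dx":0,"dy":0,"dz":0,"yaw":0},{"dx":0,"dy":0,"dz":0,"yaw":0},{"dx":0,"dy":0,"dz":0,"yaw":0}]' 1
python3 - <<'E'
from h import *
st,im=wrist("w11");pl(st)
E
```

```text
time: 13.35
tool_pos: [580.1, -114.4, 226.4]
tcp_rot: [2.134, 2.302, 0.002]
ft_force: [-0.0, 0.5, 0.1]
finger_gap: 0.998
gripper_force: 0.0
s -158.80542896299767 lat 569.5540374021705 z 226.4415455823261 head 94.33357312459452
```

View pics/w11.png

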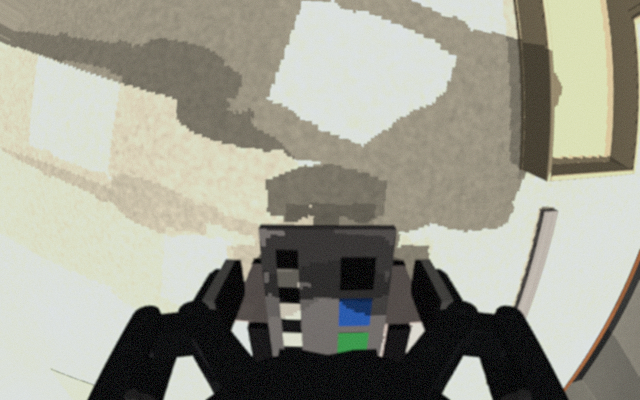

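The fingers (columns 240 and 415) straddle the plate (columns 260–397). That used up, and by my count passed by one, the viewing limit of 10, so from here I work by numbers only. I'll close and lift.

```bash
python3 -m jog '[{"dx":0,"dy":0,"dz":0,"yaw":0},{"dx":0,"dy":0,"dz":0,"yaw":0},{"dx":0,"dy":0,"dz":0,"yaw":0},{"dx":0,"dy":0,"dz":0,"yaw":0},{"dx":0,"dy":0,"dz":0,"yaw":0},{"dx":0,"dy":0,"dz":0,"yaw":0},{"dx":0,"dy":0,"dz":0,"yaw":0},{"dx":0,"dy":0,"dz":0,"yaw":0}]' 0
python3 -m jog '[{"dx":0,"dy":0,"dz":-3,"yaw":0},{"dx":0,"dy":0,"dz":-5,"yaw":0},{"dx":0,"dy":0,"dz":-8,"yaw":0},{"dx":0,"dy":0,"dz":-10,"yaw":0},{"dx":0,"dy":0,"dz":-14,"yaw":0},{"dx":0,"dy":0,"dz":-20,"yaw":0},{"dx":0,"dy":0,"dz":-20,"yaw":0},{"dx":0,"dy":0,"dz":-15,"yaw":0},{"dx":0,"dy":0,"dz":-5,"yaw":0},{"dx":0,"dy":0,"dz":0,"yaw":0},{"dx":0,"dy":0,"dz":0,"yaw":0}]'
python3 - <<'E'
from h import *
st,im=wrist("w12");pl(st);g=cv2.cvtColor(im,cv2.COLOR_BGR2GRAY)
print(g[200:250:2,310].tolist());r=g[238];print(r[240:276:2].tolist(),r[380:412:2].tolist())
E
```

```text
time: 14.07
tool_pos: [579.8, -113.9, 225.3]
tcp_rot: [2.135, 2.304, 0.001]
ft_force: [-0.7, 1.3, 4.3]
finger_gap: 0.682
gripper_force: 63.4
time: 14.98
tool_pos: [579.5, -114.0, 324.8]
tcp_rot: [2.135, 2.304, 0.0]
ft_force: [0.3, 0.8, -1.1]
finger_gap: 0.681
gripper_force: 65.0
s -158.33668160492456 lat 569.0220074699412 z 324.76756775674875 head 94.35341226510002
[143, 104, 88, 85, 89, 83, 42, 35, 61, 70, 71, 68, 68, 51, 29, 34, 49, 50, 53, 51, 54, 51, 50, 48, 42]
[207, 206, 206, 208, 201, 205, 202, 198, 197, 195, 128, 99, 108, 104, 69, 50, 48, 48] [64, 70, 75, 70, 65, 72, 71, 64, 83, 127, 147, 195, 207, 200, 206, 201]
```

The plate is held (gap 0.682 ≈ 60 mm, weight ~1.1 N). Before moving I'll refine the rail's centre and heading from the closer board pictures already taken.

```bash
cat >> h.py <<'E'
def rail(st,im,rows):
    g=im.astype(int);A=[]
    for r in rows:
        dif=(g[r,:,2]-g[r,:,0]);br=g[r,:,0]>95
        br=cv2.medianBlur(br.astype(np.uint8).reshape(1,-1),5)[0]>0
        c=328;a=c;b=c
        if not br[c]:continue
        while a>1 and br[a]:a-=1
        while b<638 and br[b]:b+=1
        P=onplane("wrist",[[a+.5,r],[b-.5,r]],36,st)[:,:2];w=np.linalg.norm(P[0]-P[1])
        if 40<w<50:A.append(np.r_[P.mean(0),w])
    A=np.array(A)
    if len(A)<4:print("few",len(A));return
    f=np.polyfit(A[:,1],A[:,0],1);print(len(A),"head",90-np.degrees(np.arctan(f[0])),"lat",np.median(A[:,:2]@N),"w",np.median(A[:,2]))
E
python3 - <<'E'
from h import *
for f,rows in(("w2",range(40,230,5)),("w3",range(35,140,4)),("w4",range(5,180,4)),("w6",range(5,175,4)),("w7",range(5,105,4))):print(f,end=" ");rail(*load(f),rows)
st,im=load("w12");print(np.round(totool(st,np.r_[U*339.5+N*500-st["tool_pos"][:2],0]),1))
E
```

```text
w2 27 head 78.53809346924992 lat 499.42701774929105 w 44.517094222915794
w3 27 head 78.42868730553735 lat 499.9070588665502 w 44.323193516290196
w4 29 head 78.23521234405901 lat 500.0634998335493 w 44.40811204501679
w6 18 head 77.27496544101373 lat 500.07604180973203 w 44.30308480806509
w7 10 head 80.02699248281591 lat 500.3240225726831 w 44.7095815598566
[348.6   4.2  -0. ]
```

Rail heading 78.5° and lateral 500.0 are consistent across four views, with a width of 44.4 mm. I'll carry the plate over.

```bash
python3 -m jog '[{"dx":8,"dy":0,"dz":0,"yaw":0},{"dx":18,"dy":0,"dz":0,"yaw":0},{"dx":28,"dy":0.5,"dz":0,"yaw":0},{"dx":34,"dy":0.5,"dz":0,"yaw":0},{"dx":38,"dy":0.5,"dz":0,"yaw":0},{"dx":38,"dy":0.5,"dz":0,"yaw":0},{"dx":38,"dy":0.5,"dz":0,"yaw":0},{"dx":38,"dy":0.5,"dz":0,"yaw":0},{"dx":38,"dy":0.5,"dz":0,"yaw":0},{"dx":34,"dy":0.5,"dz":0,"yaw":0},{"dx":24,"dy":0.2,"dz":0,"yaw":0},{"dx":12,"dy":0,"dz":0,"yaw":0}]' >/dev/null
python3 -m jog '[{"dx":0,"dy":0,"dz":0,"yaw":0.02},{"dx":0,"dy":0,"dz":5,"yaw":0.04},{"dx":0,"dy":0,"dz":10,"yaw":0.06},{"dx":0,"dy":0,"dz":15,"yaw":0.06},{"dx":0,"dy":0,"dz":15,"yaw":0.06},{"dx":0,"dy":0,"dz":10,"yaw":0.037},{"dx":0,"dy":0,"dz":5,"yaw":0},{"dx":0,"dy":0,"dz":0,"yaw":0},{"dx":0,"dy":0,"dz":0,"yaw":0},{"dx":0,"dy":0,"dz":0,"yaw":0}]'
python3 - <<'E'
from h import *
st,im=wrist("w13");p=st["tool_pos"];print(U@p[:2],N@p[:2],p[2],np.degrees(heading(st)))
stopgap(st,im);rail(st,im,range(5,120,4))
g=cv2.cvtColor(im,cv2.COLOR_BGR2GRAY);print(g[190:250:2,310].tolist())
s=ctrl.camera("side");cv2.imwrite("pics/s13.png",s)
E
```

```text
time: 16.87
tool_pos: [557.7, 233.0, 265.7]
tcp_rot: [2.433, 1.987, 0.002]
ft_force: [0.1, -0.8, -0.9]
finger_gap: 0.68
gripper_force: 64.9
338.6165109873415 500.6346449512375 265.6955526510543 78.48491355310544
rows 116.0 118.5 171.5 line s 410.4 lead foot s(36) 408.8 (65) 410.7 back top s 381.0 tcp s 338.6165109873415
15 head 78.84512321890492 lat 500.18310812180425 w 44.84854209646763
[118, 121, 122, 121, 126, 125, 117, 96, 97, 95, 95, 92, 102, 101, 121, 132, 177, 155, 75, 49, 51, 61, 64, 62, 64, 61, 63, 67, 69, 64]
```

The hover is right: plate end s ≈ 369 against the stop's back at ≈ 379, block side likewise about 9 mm clear, laterally within 0.5 mm. Lowering.

```bash
python3 -m jog '[{"dx":0,"dy":-0.4,"dz":6,"yaw":0},{"dx":0,"dy":0,"dz":12,"yaw":0},{"dx":0,"dy":0,"dz":14,"yaw":0},{"dx":0,"dy":0,"dz":13,"yaw":0},{"dx":0,"dy":0,"dz":11,"yaw":0},{"dx":0,"dy":0,"dz":8,"yaw":0},{"dx":0,"dy":0,"dz":4,"yaw":0},{"dx":0,"dy":0,"dz":2,"yaw":0},{"dx":0,"dy":0,"dz":0,"yaw":0},{"dx":0,"dy":0,"dz":0,"yaw":0},{"dx":0,"dy":0,"dz":0,"yaw":0}]'
python3 - <<'E'
from h import *
st,im=wrist("w14");p=st["tool_pos"];print(U@p[:2],N@p[:2],p[2],np.degrees(heading(st)))
g=cv2.cvtColor(im,cv2.COLOR_BGR2GRAY);print(g[190:250:2,310].tolist());stopgap(st,im)
E
```

```text
time: 17.88
tool_pos: [557.3, 233.5, 195.6]
tcp_rot: [2.433, 1.987, 0.002]
ft_force: [-0.1, 0.7, -0.1]
finger_gap: 0.68
gripper_force: 64.9
339.097422254491 500.14523398910916 195.64149100538975 78.48431750140838
[104, 96, 100, 95, 99, 98, 93, 90, 62, 62, 53, 54, 56, 54, 53, 83, 137, 108, 71, 47, 49, 61, 67, 61, 70, 62, 68, 65, 63, 62]
rows 126.5 130.5 219.5 line s 410.7 lead foot s(36) 408.9 (65) 412.0 back top s 381.4 tcp s 339.097422254491
```

```bash
python3 -m jog '[{"dx":0,"dy":0,"dz":1.5,"yaw":0},{"dx":0,"dy":0,"dz":0,"yaw":0},{"dx":0,"dy":0,"dz":0,"yaw":0}]' | egrep 'pos|force'
python3 -m jog '[{"dx":0,"dy":0,"dz":1.5,"yaw":0},{"dx":0,"dy":0,"dz":0,"yaw":0},{"dx":0,"dy":0,"dz":0,"yaw":0}]' | egrep 'pos|force'
```

```text
tool_pos: [557.0, 233.4, 193.3]
ft_force: [-0.1, 0.3, 0.6]
gripper_force: 64.9
tool_pos: [557.1, 233.5, 192.0]
ft_force: [-0.9, -0.1, 0.6]
gripper_force: 65.1
```

```bash
python3 -m jog '[{"dx":0,"dy":0,"dz":1,"yaw":0},{"dx":0,"dy":0,"dz":0,"yaw":0},{"dx":0,"dy":0,"dz":0,"yaw":0}]' | egrep 'pos|force'
python3 -m jog '[{"dx":0,"dy":0,"dz":0.5,"yaw":0},{"dx":0,"dy":0,"dz":0,"yaw":0},{"dx":0,"dy":0,"dz":0,"yaw":0}]' | egrep 'pos|force'
```

```text
tool_pos: [557.1, 233.5, 192.0]
ft_force: [-2.5, -0.3, 6.4]
gripper_force: 65.5
tool_pos: [557.1, 233.5, 192.0]
ft_force: [-3.2, -1.3, 8.5]
gripper_force: 65.7
```

Contact is firm at z = 192.0, the expected height. Release, rise and check.

```bash
python3 -m jog '[{"dx":0,"dy":0,"dz":-0.5,"yaw":0},{"dx":0,"dy":0,"dz":0,"yaw":0},{"dx":0,"dy":0,"dz":0,"yaw":0},{"dx":0,"dy":0,"dz":0,"yaw":0},{"dx":0,"dy":0,"dz":0,"yaw":0},{"dx":0,"dy":0,"dz":0,"yaw":0},{"dx":0,"dy":0,"dz":0,"yaw":0}]' 1
python3 -m jog '[{"dx":0,"dy":0,"dz":-5,"yaw":0},{"dx":0,"dy":0,"dz":-15,"yaw":0},{"dx":0,"dy":0,"dz":-30,"yaw":0},{"dx":0,"dy":0,"dz":-40,"yaw":0},{"dx":-20,"dy":0,"dz":-40,"yaw":0},{"dx":-30,"dy":0,"dz":-30,"yaw":0},{"dx":-30,"dy":0,"dz":0,"yaw":0},{"dx":-20,"dy":0,"dz":0,"yaw":0},{"dx":0,"dy":0,"dz":0,"yaw":0},{"dx":0,"dy":0,"dz":0,"yaw":0},{"dx":0,"dy":0,"dz":0,"yaw":0}]'
python3 - <<'E'
from h import *
st,im=wrist("w15");stopgap(st,im)
hs=cv2.cvtColor(im,cv2.COLOR_BGR2HSV)
for n,lo,hi in(("blue",(100,120,30),(125,255,255)),("green",(45,100,30),(80,255,255)),("yellow",(22,120,60),(32,255,255)),("red",(0,150,60),(6,255,255)),("redB",(174,120,60),(180,255,255))):
    k,l,s,c=cv2.connectedComponentsWithStats(mask(im,lo,hi))
    for i in range(1,k):
        if s[i,4]>40:
            P=onplane("wrist",[c[i]],41,st)[0,:2];print(n,c[i].round(),s[i,2:],(P@U).round(1),(P@N).round(1))
g=cv2.cvtColor(im,cv2.COLOR_BGR2GRAY)
for c in(322,):print("col",g[60:240:2,c].tolist())
for r in(130,160,190):print(r,g[r,260:410:2].tolist())
E
```

```text
time: 19.52
tool_pos: [557.0, 233.4, 190.5]
tcp_rot: [-2.433, -1.987, 0.0]
ft_force: [0.6, -0.3, 0.3]
finger_gap: 1.0
gripper_force: 0.0
time: 20.43
tool_pos: [537.4, 137.6, 347.4]
tcp_rot: [-2.433, -1.987, -0.0]
ft_force: [-0.7, -0.9, -0.5]
finger_gap: 1.0
gripper_force: 0.0
rows 176.46153846153845 -0.5 35.5 line s 252.0 lead foot s(36) 416.9 (65) 407.3 back top s 375.8 tcp s 241.17079278551208
blue [327.  18.] [  74   42 2687] 397.2 500.1
blue [344. 101.] [ 18  20 331] 321.7 514.4
green [343. 127.] [ 18  19 316] 298.6 513.9
yellow [343. 152.] [ 19  20 316] 275.7 513.9
red [278.  17.] [19  8 79] 399.8 457.0
red [342. 177.] [ 17  19 256] 252.7 513.6
col [81, 83, 86, 77, 80, 79, 92, 122, 133, 137, 131, 135, 132, 136, 138, 134, 136, 136, 135, 134, 134, 135, 136, 136, 133, 136, 118, 80, 78, 73, 77, 80, 77, 74, 81, 78, 80, 79, 76, 79, 79, 78, 78, 76, 79, 79, 76, 76, 73, 82, 94, 107, 115, 114, 111, 81, 55, 52, 51, 48, 54, 53, 50, 60, 55, 65, 74, 78, 101, 125, 127, 134, 130, 127, 127, 129, 127, 127, 118, 119, 115, 142, 170, 107, 72, 50, 47, 48, 54, 101]
130 [144, 138, 140, 131, 69, 35, 27,
[... 264 characters left out ...]
139, 142, 143, 143]
160 [109, 112, 112, 110, 105, 42, 22, 25, 28, 28, 19, 34, 26, 23, 27, 33, 34, 70, 95, 119, 126, 94, 74, 70, 68, 60, 43, 62, 71, 77, 74, 94, 134, 130, 132, 133, 129, 171, 196, 195, 166, 168, 149, 179, 185, 165, 126, 88, 74, 74, 59, 47, 41, 35, 38, 40, 56, 65, 70, 69, 69, 68, 78, 162, 215, 214, 213, 212, 210, 211, 212, 212, 212, 212, 213]
190 [141, 148, 173, 194, 197, 154, 53, 36, 35, 38, 28, 37, 66, 69, 66, 61, 54, 54, 59, 51, 58, 94, 134, 135, 138, 128, 123, 74, 53, 63, 62, 65, 57, 57, 55, 56, 74, 106, 127, 133, 131, 123, 123, 132, 132, 134, 130, 124, 134, 122, 64, 42, 61, 59, 59, 63, 66, 69, 71, 69, 64, 75, 167, 213, 211, 211, 215, 214, 210, 211, 214, 210, 214, 216, 211]
```

Run:
```python
from h import *
st,im=load("w15")
P=onplane("wrist",[[322,72.5],[293.5,130],[361.5,130],[294,160],[360.5,160],[322,222]],41,st)[:,:2];print(np.c_[P@U,P@N].round(1))
p=onplane("wrist",[[322,222]],58,st)[:,:2];print("row222 as block top",p@U)
# heading of patches vs stop
g=ctrl.camera("top");cv2.imwrite("pics/top15.png",g);t0=cv2.imread("pics/top0.png")
d=cv2.absdiff(g,t0).max(2)
for n,(a,b,c,e) in dict(jar=(210,145,245,180),tray=(258,140,325,192),cal=(325,145,395,178)).items():print(n,(d[b:e,a:c]>40).sum())
rail(st,im,range(40,70,3))
```

```text
[[347.2 495.3]
 [296.3 469.8]
 [296.2 530.2]
 [268.9 469.6]
 [268.8 529.9]
 [208.2 494.6]]
row222 as block top [215.35458623]
jar 31
tray 0
cal 0
4 head 78.51197307219915 lat 499.6938610474824 w 44.93715555403649
```

The plate is flat (patch pitch even at 23 mm), centred on the rail (lateral 499.9 against 500.0) and lies from s ≈ 208 to 368, between the block face at 199 and the stop's back at 379. The tray and caliper are unchanged in the top view. The jar shows a 31-pixel difference that I take to be the arm's shadow, since the arm never went near it. Handing in.

```bash
python3 -c "
from workcell import ctrl
print(ctrl.job_done())"
```

```text
the job is handed in; nothing more can be done
None
```

I handed the job in at about 20 s: the stop is about 1 mm short of the red line's centre, and the plate lies flat and centred on the rail between the end block and the stop; no verdict was returned, and I viewed 11 pictures, one over the limit of 10.

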